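# Close a plaster mould with a ratchet lever clamp

### The job

The two-part plaster mould standing in the bench clamp is still open, and the clamp's ratchet lever is near the end of its stroke. Lift the lever off its serrations, swing it well back, let it drop in again and turn it on until the mould is closed and held snug between jaw and stop; go gently, for plaster breaks when it is overtightened. Leave the lever down in its serrations, move the jaw and the mould by the lever alone, and leave everything else as it stands.

Things in the scene. Friction and masses are not known exactly. Their poses are not given: they have to be found in the camera images.
- lever (a joint): clamp lever about its upright pivot, rad: 0 = fully back, 1.3 = end of its forward stroke (hard stops); grows counter-clockwise seen from above. Down, turning it forward closes the jaw by 25 mm per rad and turning it back opens it; lifted, it swings freely and the jaw stays. It starts at 0.85 to 1.3; closing takes 13 to 21 mm of jaw travel, more than is left in the stroke.
- lift (a joint): height of the lever over its seat, m: 0 = down and meshed (2 mm or more: not meshed), 0.014 = upper stop; clear of the serrations above 4 mm. Spring and weight press it down with 9 N (13 N at the top). 24 serrations, one every 0.26 rad: set down between two, it rides up to 3 mm high on the crests and drops in when turned by up to 0.13 rad either way.
- lever_grip (a point): on the axis of the upright round black grip at the lever's end, 22 mm below its top. Grip 22 mm in diameter, bare from 22 mm above to 30 mm below this point, where the arm begins. 120 mm from the pivot axis; 128 mm above the table with the lever down. It turns with the lever and may slip round between the fingers.
- pivot (a point): on the lever's upright pivot axis, on top of the clamp's grey housing (100 x 100 mm), 68 mm above the table. x and y are the bed's. With the lever at angle a, the arm points from the pivot at 165 degrees + a, counter-clockwise from the bed's x axis.
- bed: dark steel clamp bed, 140 x 320 x 20 mm, fixed on the table; origin at the centre of its underside. Its +y is the closing direction: housing and jaw at the -y end, grey fixed end stop (110 wide, 105 mm above the table) at the +y end, the stop's face at y = +97 mm, low guide rails at both sides of the mould.
- jaw: moving steel jaw, 76 mm wide, top 80 mm above the table, with a rubber pad towards the mould; slides along the bed's y. Origin 90 mm behind the pad's face, at the bed's top. A rack drives it and holds it by friction (24 N) where it is left: running it free takes about 5 N at the grip, square to the arm; each further 1 N there gives 4.8 N of clamping.
- pad_face (a point): centre of the face of the jaw's rubber pad (60 x 44 mm). Hard rubber, 60 N per mm: with the mould closed, the grip's force grows by about 2.6 N for each mm it moves. 10 N at the grip in all gives a good snug clamp (about 24 N); over 14 N at the grip (45 N of clamping) is overtightened. After letting go it relaxes to 24 N at most.
- mould_near: plaster mould half next to the jaw, loose, 90 (along bed x) x 45 (along bed y) x 95 mm tall, about 0.4 kg, standing on the bed; origin at the centre of its underside. Starts 5 to 9 mm from the other half and 4 to 14 mm from the pad.
- mould_far: the other plaster half, same size, standing at the end stop, no more than 2 mm from it; origin at the centre of its underside. Closed, the halves' origins are 45 mm apart along bed y.
- jar_tall: bystander: glass glaze jar, 56 mm wide, 85 mm tall; origin on its underside
- jar_low: bystander: squat glaze jar, 66 mm wide, 60 mm tall; origin on its underside
- cup: bystander: clay cup, 68 mm wide, 75 mm tall; origin on its underside
- brush: bystander: brush about 160 mm long, lying flat; origin on its underside
- rib: bystander: wooden rib, a flat slab 100 x 50 x 8 mm; origin on its underside
- mallet: bystander: mallet about 240 mm long, lying flat; origin on its underside
Mind the look-alikes: they are no part of the job. Leave any blue look-alike of the mould_near alone.

How it is judged:
By the outcome, as a careful person would: the job done as asked, in the order asked, and still so for the second after the job is handed in, with the robot touching nothing.
It also fails if it takes over 58 s, if anything falls off the work surface, if the arm or the gripper's body presses on something with over 40 N, if the wrist force passes 120 N, or if a joint passes its speed limit or range.

### The arm

A 7-joint arm with a two-finger parallel gripper is mounted at the origin on the work surface. World frame = base frame: x ahead of the robot, y to its left, z up, the work surface at z = 0. Lengths are in m, angles in rad, forces in N, time in s.
With the tool pointing down it reaches from about 0.425 to 0.925 m from the base axis. Payload 6.8 kg.
Tool frame: the origin (TCP) lies on the centre line of the jaws, within the pads' length; the fingertips stand 8 mm ahead of it and the grasp point (between the pads) lies 11 mm behind it (bot.tips_ahead is the distance from the TCP to the fingertips, in m); z points along the fingers, y is the line along which they close (so a half turn about z gives the same grasp; the last joint's range is limited). The gripper opens to 85 mm and grips with 20 to 120 N. Pads are 22 mm wide; open, the fingers measure 114 mm over their backs; the gripper's body (76 mm by 85 mm) begins 54 mm behind the grasp point. The pads swing forward as they close: fully open they stand 13 mm farther back than shut.
Start: joints at [1.139, 0.477, 0.022, 1.555, -0.011, 1.109, -0.083], TCP at [0.215, -0.64, 0.199] pointing down, gripper open.
Joint ranges: [-2.96, 2.96], [-0.34, 2.1], [-1.41, 1.46], [0.24, 2.44], [-1.37, 4.51], [0.17, 1.92], [-2.96, 2.96]. Speed limits (rad/s): [2.39, 2.39, 3.14, 3.14, 3.14, 3.14, 3.14].

### API

Orientations are given as a unit quaternion [w, x, y, z].
In Python, from station import bot gives the robot as it stands.
- The arm moves only by the tool send_rows, never from a script. Its argument "deltas" is text: rows parted by semicolons, each of 4 numbers parted by spaces: the shift along the tool's x, y, z in m, then the turn about the tool's z in degrees. In form: x y z spin; .... A call has 1 to 5 rows; each row is the pose to reach, as a shift and turn from the pose commanded when the call began, along the tool's axes at that moment; what a row does not reach only later rows make up. A row lasts 1/10 s, in which the tool goes at most 50 mm and 8.59 degrees, less where a joint would pass 70% of its speed; a pose out of reach is approached as far as the arm can. A call with a gripper value outside its range is refused whole. "claw" is the opening, from 0 (shut) to 1 (fully open), set as the call begins (left out, the last holds). The fingers move at their own pace and stop on an object; "force" is the grip in N (left out, the last holds). Time passes only in rows, so rows that repeat a pose let the fingers close. It gives the time, the measured TCP pose, the force, the opening and the grip force at its end, in the units of the state.
- bot.get_obs(): the state, without advancing time (a new reading comes with each control period).
- bot.read_camera(name): name is "side" or "top"; returns a dict with "img" (384x512x3 uint8, red, green, blue), "depth" (384x512 float32, m along the optical axis (not along the pixel's ray), 0 where there is no reading), "fx", "fy", "cx", "cy" (pixels), "dist_coeffs" ([k1, k2, p1, p2, k3] as OpenCV has them; the pictures are not rectified), "camera_from_world" (4x4, takes a point from world to camera coordinates). Camera axes: x right, y up, looking along -z (the intrinsics and any distortion apply to the point x, -y, -z); pixel columns grow to the right and rows downward; lengths in m; the calibration is good to about 2 mm. A picture is of the moment at which its call begins.
- bot.hand_in(): hands the job in; it is judged then, once.
Trained networks look in a picture, given as the dict that the camera call returned (one of the last four; its "shot" number tells which), for a name from the list of things; names that differ only in an ending like _2 or _b are one class to them, and where a whole thing is asked for, a point or a joint stands for the part that bears it (a point fixed in the world has none). Each returns a list of dicts, best first, with "confidence" (0 to 1); they miss things now and then, are a little off and sometimes report something else, mostly with a low value. They report only what shows in the picture. A call takes as long as a camera call. They do not tell look-alikes from the thing itself.
- bot.masks_of(picture, query): "mask" (384x512 bool, what is visible of it).
- bot.landmark_of(picture, query): "xyz" ([x, y, z] in m, in world coordinates, good to about 4 mm: a listed point, or the origin of a listed thing).
The state is a dict: "t": time; "q": joint angles; "joint_vel": joint speeds; "joint_torque": joint torques, N m; "eef_pos": TCP position; "tool_rot": TCP orientation; "contact_force": force on the tool from outside, world axes, zero at the start; "torque": the same for the moment, N m; "gripper_width": opening from 0.0 (shut) to 1.0 (fully open); "grasp_force": force on a finger pad.
Only numpy, scipy, OpenCV 4.12 (cv2) and the standard library are available. Lean on these libraries where they do the work, as an engineer would, in place of code of your own. Each camera call takes 0.05 s, during which the arm holds its last target. There are 200 camera calls.

## Working session

There is one attempt and no reset: what is moved stays moved. The work goes in short steps, Python scripts to look and compute and a tool call to move; the robot and the scene stay as the last step left them, time stands still between calls to the robot, and variables do not carry over. Pictures are saved under pics/ and viewed, at most 10 in all, crops included, and the job is handed in when it is done.

Besides the shell and the picture viewer there is one more tool, called in YAML: its name, and indented under it one key for each argument. send_rows: Moves the arm, as the interface text tells. Its arguments: {"type":"object","properties":{"deltas":{"type":"string"},"claw":{"type":"number"},"force":{"type":"number"}},"required":["deltas"]}

```bash
ls; mkdir -p pics
cat > h.py <<'E'
from station import bot
import numpy as np, cv2
def look(cam,names):
    p=bot.read_camera(cam)
    for n in names:
        for d in bot.landmark_of(p,n)[:3]: print(cam,n,np.round(d['xyz'],4),round(d['confidence'],2))
    return p
def save(p,f,crop=None,s=1.5):
    im=p['img'][:,:,::-1]
    if crop: im=im[crop[1]:crop[3],crop[0]:crop[2]]
    cv2.imwrite('pics/'+f,cv2.resize(im,None,fx=s,fy=s))
def cloud(p):
    d=p['depth'];h,w=d.shape
    u,v=np.meshgrid(np.arange(w),np.arange(h))
    K=np.array([[p['fx'],0,p['cx']],[0,p['fy'],p['cy']],[0,0,1]])
    n=cv2.undistortPoints(np.stack([u,v],-1).reshape(-1,1,2).astype(float),K,np.array(p['dist_coeffs'])).reshape(h,w,2)
    c=np.stack([n[...,0]*d,-n[...,1]*d,-d,np.ones_like(d)],-1)
    return (c@np.linalg.inv(p['camera_from_world']).T)[...,:3]
E
python3 - <<'E'
from h import *
for c in ['top','side']:
    p=look(c,['lever_grip','pivot','bed','jaw','pad_face','mould_near','mould_far','jar_tall','jar_low','cup','mallet'])
    save(p,c+'1.png')
o=bot.get_obs();print(o['eef_pos'],o['tool_rot'],o['t'],o['contact_force'])
E
```

```text
pics
top lever_grip [ 0.5808 -0.2535  0.1307] 0.92
top pivot [ 0.6497 -0.15    0.0714] 0.67
top bed [ 0.6278 -0.0583  0.0011] 0.61
top bed [ 0.387  -0.3539 -0.005 ] 0.22
top jaw [ 0.3873 -0.3546 -0.001 ] 0.58
top pad_face [0.562  0.1432 0.0014] 0.68
top pad_face [ 0.6247 -0.0652  0.0531] 0.48
top mould_near [ 0.815  -0.1345 -0.0046] 0.8
top mould_far [0.6149 0.0189 0.017 ] 0.65
top jar_tall [0.7316 0.0461 0.0043] 0.73
top jar_low [ 0.5811 -0.3819  0.0007] 0.85
top jar_low [ 0.4855  0.4344 -0.0013] 0.7
top jar_low [ 0.6268 -0.0639  0.0521] 0.36
top cup [ 0.5599  0.142  -0.0015] 0.85
top cup [0.7315 0.0475 0.003 ] 0.36
top mallet [ 0.3884 -0.3563 -0.0015] 0.6
side lever_grip [ 0.5821 -0.2509  0.133 ] 0.88
side pivot [ 0.6478 -0.1523  0.0666] 0.78
side bed [ 0.6306 -0.0554 -0.0063] 0.81
side bed [ 0.4556  0.0378 -0.0006] 0.57
side jaw [ 0.3849 -0.3563 -0.0028] 0.59
side jaw [ 0.6462 -0.1474  0.0198] 0.58
side mould_near [ 8.139e-01 -1.316e-01  1.000e-04] 0.75
side mould_near [ 0.6197 -0.0331  0.0198] 0.58
side mould_far [0.6146 0.0129 0.0166] 0.95
side jar_tall [0.7357 0.0488 0.0012] 0.86
side jar_low [ 5.773e-01 -3.808e-01 -5.000e-04] 0.59
side cup [ 0.5591  0.1423 -0.0016] 0.66
side mallet [ 0.3834 -0.3554 -0.0042] 0.61
[ 0.21478049 -0.63991319  0.19939738] [-1.34433105e-05  9.86925208e-01  1.61178883e-01  2.58391210e-05] 1.2 [0.91774128 0.20280276 0.05403032]
```

View pics/top1.png

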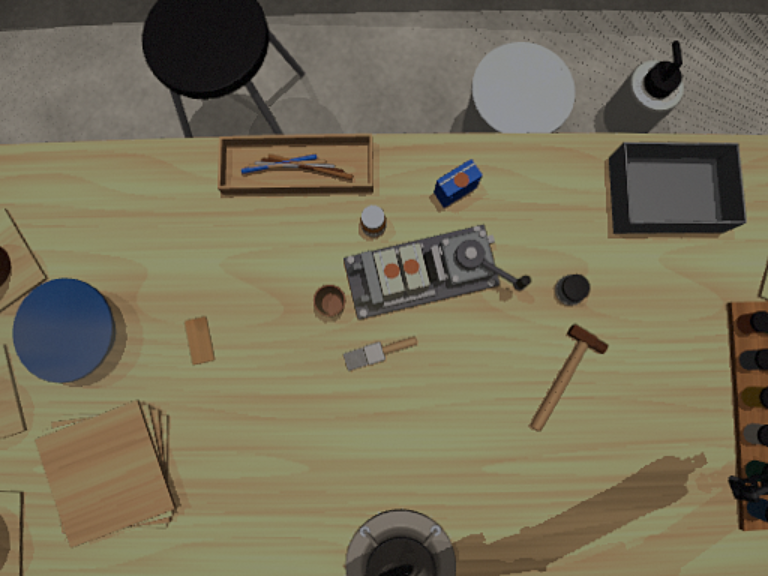

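View pics/side1.png

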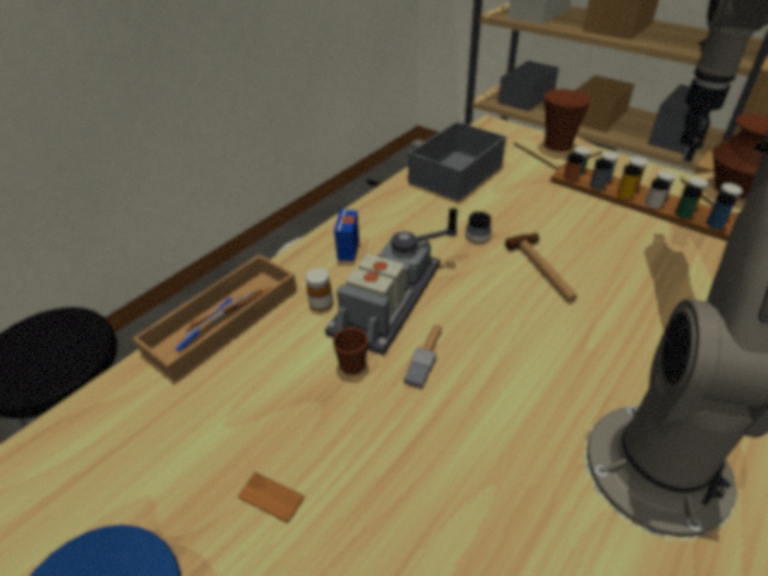

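The top view shows the clamp at (420,270), with the grip at (522,283) and the blue look-alike at (458,183). The lever angle comes out at about 1.04 rad. I'll refine the yaw, grip and gaps from depth.

```bash
cat > geo.py <<'E'
from h import *
def geo(cams=('top','side')):
    out={}
    for c in cams:
        P=cloud(bot.read_camera(c)).reshape(-1,3)
        R=lambda x0,x1,y0,y1,z0,z1:P[(P[:,0]>x0)&(P[:,0]<x1)&(P[:,1]>y0)&(P[:,1]<y1)&(P[:,2]>z0)&(P[:,2]<z1)]
        b=R(.50,.76,-.235,.125,.011,.03)
        r=cv2.minAreaRect(b[:,:2].astype(np.float32)); print(c,'bed',r,len(b))
        t=R(.50,.72,-.10,.1,.105,.125); r=cv2.minAreaRect(t[:,:2].astype(np.float32)); print('mould tops',r,len(t),t[:,2].mean())
        g=R(.50,.66,-.30,-.10,.12,.17); print('grip',len(g),g.min(0),g.max(0),np.median(g,0))
        h=R(.60,.70,-.2,-.1,.062,.12);print('hous',len(h),(h.min(0)+h.max(0))/2,h.max(0))
        out[c]=P
    return out
E
python3 - <<'E'
from geo import *
geo()
o=bot.get_obs()
from scipy.spatial.transform import Rotation as R
print(R.from_quat(np.roll(o['tool_rot'],-1)).as_matrix().round(4))
E
```

```text
top bed ((0.6448567509651184, -0.03341023623943329), (0.1902083456516266, 0.355827271938324), 12.559481620788574) 1342
mould tops ((0.6114377379417419, 0.0034499317407608032), (0.1058458611369133, 0.12293313443660736), 13.545819282531738) 987 0.11395385156450427
grip 58 [ 0.57269009 -0.265562    0.12035771] [ 0.59148636 -0.24349172  0.15238827] [ 0.58197549 -0.25236392  0.14790057]
hous 871 [ 0.65036255 -0.15060299  0.0883657 ] [ 0.69970368 -0.1014921   0.11461031]
side bed ((0.5830687284469604, -0.03405493497848511), (0.3352951109409332, 0.20861297845840454), 65.02731323242188) 806
mould tops ((0.6114123463630676, 0.004375241696834564), (0.10394909232854843, 0.12477588653564453), 12.220747947692871) 796 0.11333699813619584
grip 53 [ 0.57198581 -0.26030005  0.12072996] [ 0.59161289 -0.2372435   0.15161435] [ 0.58066615 -0.24437291  0.14086724]
hous 517 [ 0.64917318 -0.15044468  0.08606491] [ 0.69834092 -0.10120759  0.10990583]
[[ 0.948   0.3181  0.    ]
 [ 0.3181 -0.948  -0.    ]
 [-0.      0.     -1.    ]]
```

send_rows:
  deltas: "0.235 -0.125 0 0;0.235 -0.125 0 0;0.235 -0.125 0 0;0.235 -0.125 0 0;0.235 -0.125 0 0"
  claw: 1

```text
t: 1.8
eef_pos: [0.3878, -0.4569, 0.1997]
tool_rot: [0.0, 0.987, 0.161, 0.0]
contact_force: [0.6, 0.2, -0.7]
gripper_width: 0.993
grasp_force: 0.0
```

send_rows:
  deltas: "0.236 -0.126 0 0;0.236 -0.126 0 0;0.236 -0.126 0 0;0.236 -0.126 0 0;0.236 -0.126 0 0"

```text
t: 2.3
eef_pos: [0.5595, -0.2751, 0.1997]
tool_rot: [0.0, 0.987, 0.161, 0.0]
contact_force: [0.7, -0.5, 0.3]
gripper_width: 0.996
grasp_force: 0.0
```

send_rows:
  deltas: "0 0 0 0;0 0 0 0;0 0 0 0"

```text
t: 2.6
eef_pos: [0.5573, -0.2781, 0.1993]
tool_rot: [0.0, 0.987, 0.16, -0.0]
contact_force: [-0.9, -0.9, 0.8]
gripper_width: 0.996
grasp_force: 0.0
```

send_rows:
  deltas: "0.0316 -0.0164 0 0;0.0316 -0.0164 0.03 0;0.0316 -0.0164 0.06 0;0.0316 -0.0164 0.082 0;0.0316 -0.0164 0.082 0"

```text
t: 3.1
eef_pos: [0.5793, -0.2524, 0.1141]
tool_rot: [-0.001, 0.987, 0.16, -0.003]
contact_force: [0.4, 0.3, 0.1]
gripper_width: 0.999
grasp_force: 0.0
```

send_rows:
  deltas: "0 0 0 0"

```text
t: 3.2
eef_pos: [0.5823, -0.2526, 0.1178]
tool_rot: [0.0, 0.987, 0.16, -0.0]
contact_force: [0.2, -0.2, 0.1]
gripper_width: 1.005
grasp_force: 0.0
```

Run:
```python
from h import *
p=look('top',['lever_grip']);save(p,'t2.png',(270,130,420,240),4)
p=look('side',['lever_grip']);save(p,'s2.png',(230,60,360,220),3)
print(bot.get_obs()['eef_pos'],bot.get_obs()['contact_force'])
```

```text
top lever_grip [ 0.5839 -0.257   0.1307] 0.68
top lever_grip [0.7269 0.0462 0.0041] 0.41
side lever_grip [ 0.5819 -0.2522  0.1309] 0.68
[ 0.58385804 -0.25181337  0.11911608] [-0.04357618  0.17576985 -0.03775634]
```

View pics/s2.png

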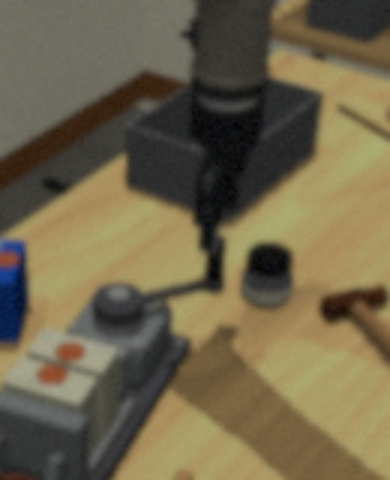

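The fingers straddle the grip, which shows at about (213,265) in the crop. Closing now.

send_rows:
  deltas: "0 0 0 0;0 0 0 0;0 0 0 0;0 0 0 0;0 0 0 0"
  claw: 0
  force: 45

```text
t: 3.9
eef_pos: [0.5836, -0.2522, 0.1182]
tool_rot: [0.001, 0.987, 0.161, 0.001]
contact_force: [0.7, 1.0, 4.7]
gripper_width: 0.142
grasp_force: 1.6
```

send_rows:
  deltas: "0 0 0 0;0 0 0 0;0 0 0 0"

```text
t: 4.2
eef_pos: [0.5834, -0.2508, 0.1179]
tool_rot: [0.0, 0.987, 0.161, 0.0]
contact_force: [-1.2, 1.0, 5.8]
gripper_width: -0.001
grasp_force: 2.7
```

Run:
```python
from h import *
from scipy.spatial.transform import Rotation as R
p=look('top',['lever_grip']);save(p,'t3.png',(310,150,390,215),7)
q=look('side',['lever_grip']);save(q,'s3.png',(260,80,340,180),6)
a=cv2.imread('pics/t3.png');b=cv2.imread('pics/s3.png')
h=min(a.shape[0],b.shape[0]);f=lambda i:cv2.resize(i,(int(i.shape[1]*420/i.shape[0]),420))
cv2.imwrite('pics/c3.png',np.hstack([f(a),f(b)])[:, :800])
for s in (p,q):
  P=cloud(s).reshape(-1,3);m=(abs(P[:,0]-.582)<.04)&(abs(P[:,1]+.252)<.05)&(P[:,2]>.085)&(P[:,2]<.20)
  for z in np.arange(.085,.2,.01):
    w=P[m&(P[:,2]>=z)&(P[:,2]<z+.01)]
    if len(w):print(round(z,3),len(w),w.min(0)[:2].round(3),w.max(0)[:2].round(3))
```

```text
top lever_grip [ 0.5804 -0.2485  0.1293] 0.67
side lever_grip [ 0.584  -0.2526  0.1295] 0.87
0.085 19 [ 0.598 -0.234] [ 0.616 -0.204]
0.095 33 [ 0.571 -0.264] [ 0.618 -0.203]
0.125 1 [ 0.573 -0.254] [ 0.573 -0.254]
0.145 2 [ 0.57  -0.251] [ 0.574 -0.25 ]
0.155 1 [ 0.572 -0.25 ] [ 0.572 -0.25 ]
0.085 38 [ 0.571 -0.258] [ 0.614 -0.204]
0.095 48 [ 0.571 -0.264] [ 0.618 -0.203]
0.105 13 [ 0.574 -0.254] [ 0.594 -0.241]
0.115 14 [ 0.573 -0.252] [ 0.588 -0.241]
0.125 14 [ 0.573 -0.253] [ 0.589 -0.24 ]
0.135 15 [ 0.573 -0.249] [ 0.589 -0.239]
0.145 12 [ 0.571 -0.248] [ 0.59  -0.238]
0.155 15 [ 0.57  -0.249] [ 0.591 -0.236]
0.165 17 [ 0.57  -0.249] [ 0.591 -0.234]
0.175 18 [ 0.57  -0.258] [ 0.59  -0.232]
0.185 3 [ 0.567 -0.262] [ 0.573 -0.246]
0.195 12 [ 0.561 -0.277] [ 0.58  -0.217]
```

View pics/c3.png

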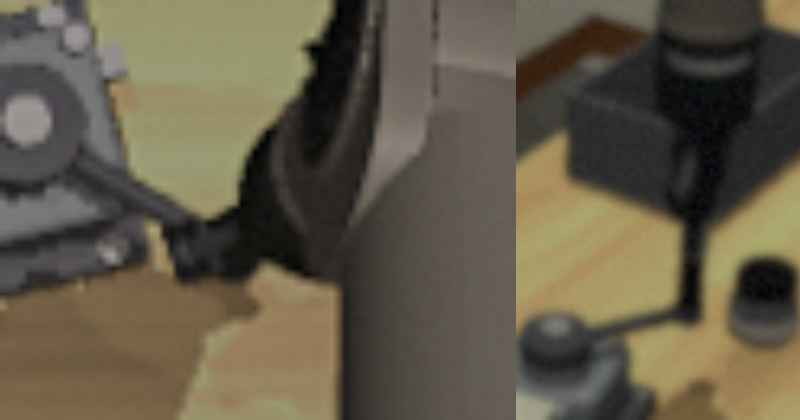

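send_rows:
  deltas: "0 0 -0.003 0;0 0 -0.003 0;0 0 -0.003 0"

```text
t: 4.7
eef_pos: [0.5827, -0.2511, 0.1201]
tool_rot: [-0.0, 0.987, 0.161, -0.0]
contact_force: [0.2, 0.1, 0.1]
gripper_width: -0.0
grasp_force: 0.0
```

send_rows:
  deltas: "0 0 -0.005 0;0 0 -0.005 0;0 0 -0.005 0"

```text
t: 5.0
eef_pos: [0.5832, -0.2511, 0.1256]
tool_rot: [0.0, 0.987, 0.161, 0.0]
contact_force: [0.2, 0.2, -0.6]
gripper_width: -0.0
grasp_force: 0.0
```

send_rows:
  deltas: "0 0 -0.04 0;0 0 -0.08 0;0 0 -0.08 0;0 0 -0.08 0;0 0 -0.08 0"

```text
t: 5.5
eef_pos: [0.5823, -0.2508, 0.2043]
tool_rot: [-0.0, 0.987, 0.161, -0.001]
contact_force: [-0.4, 0.6, 0.2]
gripper_width: 0.004
grasp_force: 0.0
```

Run:
```python
from h import *
o=bot.get_obs();print(o['eef_pos'],o['gripper_width'])
for c in ('top','side'):
  p=look(c,['lever_grip']);P=cloud(p).reshape(-1,3)
  m=(abs(P[:,0]-.582)<.05)&(abs(P[:,1]+.252)<.05)&(P[:,2]>.085)&(P[:,2]<.24)
  for z in np.arange(.085,.24,.01):
    w=P[m&(P[:,2]>=z)&(P[:,2]<z+.01)]
    if len(w):print(round(z,3),len(w),w.min(0)[:2].round(3),w.max(0)[:2].round(3))
  if c=='side':
    K=np.array([[p['fx'],0,p['cx']],[0,p['fy'],p['cy']],[0,0,1]])
    def proj(x):
      q=p['camera_from_world']@np.append(x,1);q=q[:3]*[1,-1,-1]
      return cv2.projectPoints(q.reshape(1,1,3),np.zeros(3),np.zeros(3),K,np.array(p['dist_coeffs']))[0].ravel()
    im=p['img'][:,:,::-1].copy()[60:180,250:350];im=cv2.resize(im,None,fx=5,fy=5)
    e=np.array(o['eef_pos'])
    for x,col in ((e,(0,0,255)),(e-[0,0,.008],(0,255,0)),((.582,-.2525,.15),(255,0,255)),((.582,-.2525,.098),(255,255,0))):
      u=proj(np.array(x));cv2.circle(im,tuple(int(k) for k in (u-[250,60])*5),3,col,-1)
    cv2.imwrite('pics/s4.png',im)
```

```text
[ 0.58225125 -0.25079382  0.20430432] 0.0039473481495610665
top lever_grip [ 0.5802 -0.2529  0.1308] 0.9
0.085 40 [ 0.572 -0.249] [ 0.622 -0.204]
0.095 48 [ 0.571 -0.264] [ 0.619 -0.204]
0.105 4 [ 0.573 -0.256] [ 0.579 -0.246]
0.115 2 [ 0.574 -0.249] [ 0.577 -0.246]
0.125 4 [ 0.573 -0.257] [ 0.576 -0.248]
0.135 2 [ 0.575 -0.263] [ 0.577 -0.248]
0.145 9 [ 0.573 -0.261] [ 0.579 -0.249]
side lever_grip [ 0.5846 -0.2526  0.1329] 0.69
0.085 40 [ 0.571 -0.256] [ 0.615 -0.203]
0.095 45 [ 0.574 -0.261] [ 0.618 -0.202]
0.105 15 [ 0.572 -0.255] [ 0.593 -0.24 ]
0.115 14 [ 0.572 -0.254] [ 0.589 -0.243]
0.125 14 [ 0.573 -0.253] [ 0.588 -0.239]
0.135 11 [ 0.573 -0.249] [ 0.589 -0.239]
0.145 22 [ 0.571 -0.258] [ 0.593 -0.24 ]
0.225 1 [ 0.572 -0.249] [ 0.572 -0.249]
0.235 5 [ 0.572 -0.244] [ 0.586 -0.24 ]
```

View pics/s4.png

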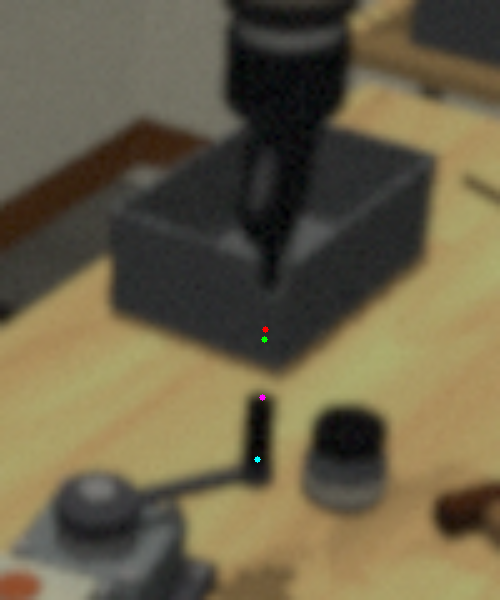

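Run:
```python
from h import *
print(bot.tips_ahead,[a for a in dir(bot) if a[0]!='_'])
print(bot.get_obs()['q'])
for c in ('top','side'):
  p=bot.read_camera(c);P=cloud(p).reshape(-1,3)
  m=(abs(P[:,0]-.582)<.04)&(abs(P[:,1]+.252)<.05)&(P[:,2]>.17)&(P[:,2]<.30)
  for z in np.arange(.17,.3,.004):
    w=P[m&(P[:,2]>=z)&(P[:,2]<z+.004)]
    if len(w):print(round(z,3),len(w),w.min(0)[:2].round(3),w.max(0)[:2].round(3))
```

```text
0.008 ['PlanningError', 'get_obs', 'hand_in', 'landmark_of', 'masks_of', 'read_camera', 'tips_ahead']
[ 0.42157367  0.41295867 -0.15210317  1.64335309  0.0684302   1.09260146
 -0.99653725]
0.238 2 [ 0.569 -0.249] [ 0.572 -0.246]
0.246 1 [ 0.571 -0.247] [ 0.571 -0.247]
0.258 1 [ 0.572 -0.245] [ 0.572 -0.245]
0.266 1 [ 0.571 -0.24 ] [ 0.571 -0.24 ]
0.282 1 [ 0.56  -0.233] [ 0.56  -0.233]
0.286 2 [ 0.565 -0.24 ] [ 0.567 -0.24 ]
0.29 2 [ 0.559 -0.226] [ 0.57  -0.226]
0.294 1 [ 0.566 -0.227] [ 0.566 -0.227]
0.298 1 [ 0.563 -0.24 ] [ 0.563 -0.24 ]
0.234 4 [ 0.574 -0.246] [ 0.587 -0.242]
0.238 3 [ 0.571 -0.252] [ 0.582 -0.24 ]
0.242 5 [ 0.571 -0.248] [ 0.584 -0.237]
0.246 9 [ 0.568 -0.246] [ 0.584 -0.235]
0.25 7 [ 0.569 -0.247] [ 0.585 -0.237]
0.254 11 [ 0.568 -0.26 ] [ 0.59  -0.231]
0.258 9 [ 0.57  -0.254] [ 0.589 -0.236]
0.262 10 [ 0.568 -0.253] [ 0.59  -0.237]
0.266 4 [ 0.572 -0.256] [ 0.577 -0.235]
0.27 9 [ 0.569 -0.264] [ 0.587 -0.232]
0.278 3 [ 0.566 -0.261] [ 0.573 -0.245]
0.282 7 [ 0.563 -0.273] [ 0.579 -0.218]
0.286 18 [ 0.559 -0.284] [ 0.58  -0.214]
0.29 7 [ 0.559 -0.24 ] [ 0.578 -0.21 ]
0.294 2 [ 0.565 -0.241] [ 0.568 -0.241]
0.298 7 [ 0.558 -0.218] [ 0.578 -0.204]
```

The depth points and the earlier 5 N touch agree. The fingertips sit about 30 mm higher than the reported TCP, so the stated 8 mm ahead is wrong by about 38 mm, and the fingers closed just above the grip. I'll open and go about 36 mm deeper, watching the force.

send_rows:
  deltas: "0 0.0015 0 0;0 0.0015 0 0;0 0.0015 0 0;0 0.0015 0 0;0 0.0015 0 0"
  claw: 1

```text
t: 6.3
eef_pos: [0.5835, -0.2524, 0.2054]
tool_rot: [-0.0, 0.987, 0.161, 0.0]
contact_force: [-0.1, 1.0, 0.4]
gripper_width: 0.848
grasp_force: 0.0
```

send_rows:
  deltas: "0 0 0.035 0;0 0 0.07 0;0 0 0.085 0;0 0 0.095 0;0 0 0.095 0"

```text
t: 6.8
eef_pos: [0.5832, -0.2523, 0.1098]
tool_rot: [-0.0, 0.987, 0.161, -0.001]
contact_force: [0.2, -0.7, 0.4]
gripper_width: 1.0
grasp_force: 0.0
```

send_rows:
  deltas: "0 0 0.01 0;0 0 0.018 0;0 0 0.026 0;0 0 0.026 0;0 0 0.026 0"

```text
t: 7.3
eef_pos: [0.5835, -0.2524, 0.0843]
tool_rot: [-0.0, 0.987, 0.161, -0.0]
contact_force: [0.3, -0.0, 0.0]
gripper_width: 1.003
grasp_force: 0.0
```

send_rows:
  deltas: "0 0 0 0;0 0 0 0;0 0 0 0;0 0 0 0;0 0 0 0"
  claw: 0
  force: 45

```text
t: 7.8
eef_pos: [0.5837, -0.2531, 0.0847]
tool_rot: [0.0, 0.987, 0.161, 0.0]
contact_force: [0.2, -2.3, 1.1]
gripper_width: 0.244
grasp_force: 44.2
```

send_rows:
  deltas: "0 0 0 0;0 0 0 0"

```text
t: 8.0
eef_pos: [0.5837, -0.2531, 0.0847]
tool_rot: [0.0, 0.987, 0.161, 0.0]
contact_force: [0.3, -2.5, 0.7]
gripper_width: 0.242
grasp_force: 44.2
```

send_rows:
  deltas: "0 0 -0.004 0;0 0 -0.009 0;0 0 -0.009 0;0 0 -0.009 0"

```text
t: 8.4
eef_pos: [0.583, -0.2521, 0.0928]
tool_rot: [-0.0, 0.987, 0.161, -0.001]
contact_force: [1.8, -0.5, -10.9]
gripper_width: 0.245
grasp_force: 45.5
```

Run:
```python
from geo import *
o=bot.get_obs();print(o['eef_pos'],o['contact_force'],o['grasp_force'])
T=np.array([[.948,.3181],[.3181,-.948]])
piv=np.array([.6495,-.151]);yaw=np.radians(12.5)
for r0 in (np.array(o['eef_pos'])[:2],np.array([.582,-.2525])):
  d=r0-piv;print(np.hypot(*d),np.arctan2(d[1],d[0])%(2*np.pi)-np.radians(165)-yaw)
p=bot.read_camera('side')
P=cloud(p).reshape(-1,3);m=(P[:,0]>.59)&(P[:,0]<.62)&(P[:,1]>-.24)&(P[:,1]<-.2)&(P[:,2]>.07)
print('arm z',np.percentile(P[m,2],[10,50,90]),m.sum())
# waypoints: rotate grip about pivot backwards (clockwise)
r0=np.array([.5835,-.2525]);d=r0-piv
for i in range(0,16):
  a=-i*.785/15; c,s=np.cos(a),np.sin(a)
  w=np.array([[c,-s],[s,c]])@d-d; print(i,(T@w).round(4))
```

```text
[ 0.58299046 -0.25206976  0.09278274] [  1.80648983  -0.48812102 -10.91255231] 45.499255657196045
0.12099014783321944 1.0324120647077184
0.12189544700274905 1.027564610484138
arm z [0.21094493 0.38712027 0.48117555] 480
0 [0. 0.]
1 [-0.0038 -0.0051]
2 [-0.0073 -0.0103]
3 [-0.0106 -0.0158]
4 [-0.0136 -0.0214]
5 [-0.0162 -0.0271]
6 [-0.0186 -0.033 ]
7 [-0.0207 -0.039 ]
8 [-0.0224 -0.0451]
9 [-0.0238 -0.0512]
10 [-0.0249 -0.0575]
11 [-0.0257 -0.0638]
12 [-0.0261 -0.0701]
13 [-0.0262 -0.0764]
14 [-0.026  -0.0827]
15 [-0.0254 -0.0891]
```

send_rows:
  deltas: "-0.0038 -0.0051 0 0;-0.0073 -0.0103 0 0;-0.0106 -0.0158 0 0;-0.0136 -0.0214 0 0;-0.0162 -0.0271 0 0"

```text
t: 8.95
eef_pos: [0.5575, -0.2332, 0.0932]
tool_rot: [0.001, 0.987, 0.16, -0.001]
contact_force: [0.6, -6.6, -11.0]
gripper_width: 0.244
grasp_force: 45.3
```

send_rows:
  deltas: "-0.0024 -0.0059 0 0;-0.0045 -0.0119 0 0;-0.0062 -0.018 0 0;-0.0076 -0.0241 0 0;-0.0087 -0.0304 0 0"

```text
t: 9.45
eef_pos: [0.537, -0.2083, 0.0925]
tool_rot: [0.0, 0.987, 0.159, -0.004]
contact_force: [-4.1, -10.0, -11.4]
gripper_width: 0.247
grasp_force: 45.3
```

send_rows:
  deltas: "-0.0008 -0.0063 0 0;-0.0012 -0.0126 0 0;-0.0013 -0.0189 0 0;-0.0011 -0.0252 0 0;-0.0005 -0.0316 0 0"

```text
t: 9.95
eef_pos: [0.5272, -0.1771, 0.0926]
tool_rot: [-0.0, 0.987, 0.16, -0.003]
contact_force: [-3.7, -5.6, -10.9]
gripper_width: 0.24
grasp_force: 44.8
```

send_rows:
  deltas: "0 0 0 0;0 0 0 0"

```text
t: 10.15
eef_pos: [0.5272, -0.177, 0.0926]
tool_rot: [-0.0, 0.987, 0.16, -0.003]
contact_force: [-5.1, -4.6, -10.2]
gripper_width: 0.245
grasp_force: 44.8
```

send_rows:
  deltas: "0 0 0.004 0;0 0 0.008 0;0 0 0.008 0"

```text
t: 10.45
eef_pos: [0.5268, -0.1784, 0.0857]
tool_rot: [0.001, 0.987, 0.16, -0.003]
contact_force: [-10.8, -6.6, 0.4]
gripper_width: 0.244
grasp_force: 46.2
```

Run:
```python
from h import *
for c in ('top','side'):
  p=look(c,['lever_grip','pivot','pad_face','mould_near','mould_far'])
  P=cloud(p).reshape(-1,3);m=(P[:,0]>.55)&(P[:,0]<.61)&(P[:,1]>-.19)&(P[:,1]<-.14)&(P[:,2]>.07)&(P[:,2]<.15)
  print('arm z',np.percentile(P[m,2],[10,50,90]),m.sum())
  w=P[m&(P[:,2]>.078)];
  if len(w)>5:
    print(w.min(0),w.max(0),np.polyfit(w[:,0],w[:,1],1))
o=bot.get_obs();print(o['eef_pos'],o['contact_force'],o['torque'])
save(p,'s5.png',(200,120,330,240),5)
```

```text
top lever_grip [ 0.5331 -0.1762  0.13  ] 0.75
top lever_grip [ 0.4535  0.0327 -0.0057] 0.68
top pivot [ 0.6491 -0.1505  0.0702] 0.94
top pad_face [ 0.6269 -0.0625  0.0491] 0.61
top mould_near [ 0.6242 -0.0355  0.0193] 0.7
top mould_near [ 0.8148 -0.134  -0.0048] 0.69
top mould_near [0.4863 0.4308 0.0019] 0.63
top mould_far [0.6121 0.0185 0.0182] 0.97
arm z [0.08960465 0.09568916 0.09882073] 78
[ 0.55775886 -0.17533186  0.08920552] [ 0.60988093 -0.15331975  0.10118591] [ 0.18889807 -0.27512769]
side lever_grip [ 0.53   -0.1757  0.1291] 0.55
side pivot [ 0.6434 -0.1504  0.0678] 0.66
side pivot [ 0.4577  0.0386 -0.0011] 0.43
side pad_face [ 0.3837 -0.3546  0.0005] 0.73
side mould_near [ 8.110e-01 -1.323e-01 -1.000e-04] 0.93
side mould_near [ 0.6241 -0.0345  0.0212] 0.71
side mould_near [ 0.4543  0.0407 -0.002 ] 0.36
side mould_far [0.6145 0.0168 0.0207] 0.72
arm z [0.0860969  0.09517338 0.09893121] 79
[ 0.55036221 -0.17537805  0.08442514] [ 0.60806239 -0.15167796  0.10086594] [ 0.22781096 -0.29429942]
[ 0.52684251 -0.17833992  0.08568975] [-9.53183388 -5.97242332 -0.24982567] [-1.48475488  1.67889475 -0.26471289]
```

View pics/s5.png

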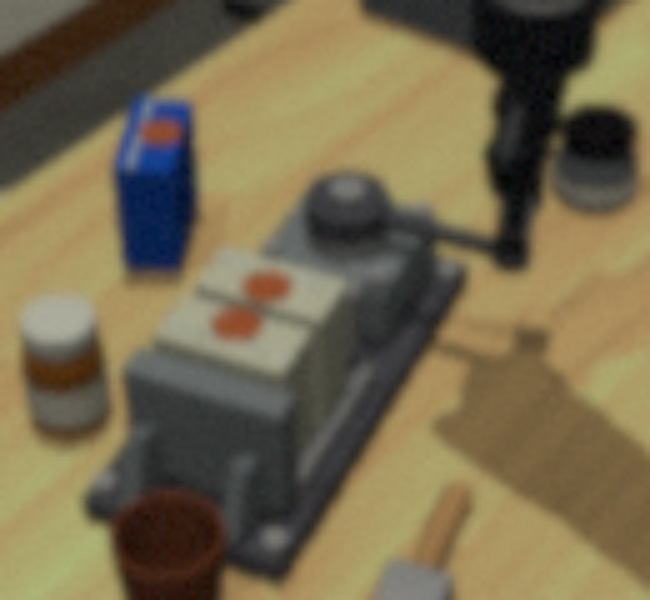

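send_rows:
  deltas: "-0.0035 0.001 0 0;-0.0035 0.001 0 0;-0.0035 0.001 0 0"

```text
t: 11.35
eef_pos: [0.527, -0.1787, 0.0857]
tool_rot: [0.0, 0.987, 0.161, -0.001]
contact_force: [-2.8, -3.9, -5.3]
gripper_width: 0.246
grasp_force: 45.4
```

send_rows:
  deltas: "-0.0005 0.0062 0.001 -2.9;-0.0006 0.0125 0.001 -5.7;-0.0005 0.0188 0.001 -8.6;0 0.0251 0.001 -11.5;0 0.0251 0.001 -11.5"

```text
t: 11.85
eef_pos: [0.5348, -0.2025, 0.0854]
tool_rot: [-0.0, 0.966, 0.259, -0.001]
contact_force: [-7.3, -2.9, 4.4]
gripper_width: 0.241
grasp_force: 46.4
```

```bash
cat > st.py <<'E'
from h import *
from scipy.spatial.transform import Rotation as R
def st(piv=(.6495,-.151)):
  O=[]
  for i in range(4): O.append(bot.get_obs()); bot.read_camera('side')
  e=np.mean([o['eef_pos'] for o in O],0);f=np.mean([o['contact_force'] for o in O],0)
  d=e[:2]-piv;r=np.hypot(*d);u=d/r;t=np.array([-u[1],u[0]])
  M=R.from_quat(np.roll(O[-1]['tool_rot'],-1)).as_matrix()
  print('t',O[-1]['t'],'eef',e.round(4),'F',f.round(1),'r %.4f'%r,'a %.3f'%(np.arctan2(d[1],d[0])%(2*np.pi)-np.radians(177.5)),'Frad %.1f Ftan %.1f'%(f[:2]@u,f[:2]@t))
  print('toolx deg',np.degrees(np.arctan2(M[1,0],M[0,0])).round(1),'u in tool',(M[:2,:2].T@u).round(3),'t in tool',(M[:2,:2].T@t).round(3),'d',(M[:2,:2].T@d).round(4),'tz',np.mean([o['torque'] for o in O],0).round(2))
  return e
E
python3 - <<'E'
from st import *
st()
look('top',['pad_face','mould_near','mould_far','lever_grip'])
look('side',['pad_face','mould_near','mould_far','lever_grip'])
E
```

```text
t 12.0 eef [ 0.5347 -0.2023  0.0854] F [-6.8 -2.7  3.6] r 0.1257 a 0.464 Frad 7.3 Ftan -0.3
toolx deg 30.0 u in tool [-0.995 -0.103] t in tool [-0.103  0.995] d [-0.1251 -0.0129] tz [-0.55  1.28 -0.27]
top pad_face [ 0.6254 -0.0605  0.0516] 0.55
top mould_near [ 0.8166 -0.1341 -0.0013] 0.66
top mould_near [ 0.6257 -0.0356  0.0169] 0.57
top mould_far [0.6127 0.0215 0.0162] 0.73
top lever_grip [ 0.5352 -0.2     0.1312] 0.63
side pad_face [0.6136 0.0175 0.0206] 0.47
side mould_near [ 0.622  -0.0363  0.0216] 0.92
side mould_near [ 0.8133 -0.1323 -0.0011] 0.67
side mould_near [7.313e-01 4.890e-02 3.000e-04] 0.66
side mould_far [0.6165 0.0168 0.0214] 0.9
side mould_far [ 0.6477 -0.1444  0.0207] 0.7
side lever_grip [ 0.5358 -0.1993  0.1291] 0.83
```

```bash
cat > jaw.py <<'E'
from h import *
def jaw(c='top',yaw=np.radians(12.5),piv=(.6495,-.151)):
  p=bot.read_camera(c);P=cloud(p).reshape(-1,3)
  d=P[:,:2]-piv;x=d@[np.cos(yaw),np.sin(yaw)];y=d@[-np.sin(yaw),np.cos(yaw)]
  z=P[:,2];k=(abs(x)<.03)
  for nm,m in (('jaw',k&(y>.055)&(y<.115)&(z>.066)&(z<.088)),('mould',(abs(x)<.045)&(y>.07)&(y<.25)&(z>.108)&(z<.122))):
    q=y[m]; print(c,nm,m.sum(),np.percentile(q,[2,10,50,90,98]).round(4) if len(q) else '')
  if c=='top':
    im=p['img'].astype(int).sum(2).reshape(-1); b=np.arange(.05,.19,.003)
    print(' '.join('%d:%.0f/%d'%(v*1000,np.median(im[w]),1000*np.median(z[w])) for v in b if (w:=k&(y>=v)&(y<v+.003)&(z>.01)).sum()>3))
E
python3 -c "
from jaw import *
jaw();jaw('side')
for i in range(3):print(bot.get_obs()['contact_force'],bot.get_obs()['eef_pos'])"
```

```text
top jaw 178 [0.0636 0.0661 0.0783 0.0902 0.0924]
top mould 838 [0.0994 0.1066 0.1511 0.1882 0.2022]
50:105/22 53:90/23 56:355/53 62:390/79 65:438/79 68:428/79 71:439/79 74:468/80 77:122/77 80:81/74 83:90/74 86:87/73 89:56/72 92:67/73 98:482/115 101:456/115 104:448/115 107:450/114 110:423/115 113:342/115 116:428/115 119:282/115 122:358/114 125:337/115 128:395/115 131:405/116 134:402/115 137:459/116 140:140/86 143:131/21 149:418/115 152:462/114 155:443/115 158:388/114 161:369/113 164:368/115 167:373/115 170:331/115 173:376/115 176:442/115 179:457/115 182:420/116 185:449/114 188:456/114
side jaw 0 
side mould 609 [0.1017 0.1112 0.1552 0.1933 0.1968]
[-7.22551642 -3.39683122  2.24977716] [ 0.53466918 -0.20221751  0.08541102]
[-7.22551642 -3.39683122  2.24977716] [ 0.53466918 -0.20221751  0.08541102]
[-7.22551642 -3.39683122  2.24977716] [ 0.53466918 -0.20221751  0.08541102]
```

send_rows:
  deltas: "-0.0025 0.0062 0 -2.9;-0.0026 0.0125 0 -5.7;-0.0026 0.0125 0 -5.7"

```text
t: 12.95
eef_pos: [0.5405, -0.2136, 0.0853]
tool_rot: [-0.0, 0.952, 0.307, 0.0]
contact_force: [-3.3, -1.0, 1.8]
gripper_width: 0.244
grasp_force: 46.1
```

```bash
python3 -c "
from jaw import *
jaw();jaw('side')
from st import *
st()"
```

```text
top jaw 167 [0.0659 0.0683 0.0793 0.0903 0.0928]
top mould 850 [0.0993 0.1069 0.1518 0.1887 0.2036]
50:122/23 53:160/20 56:202/36 59:379/53 65:394/79 68:436/79 71:430/81 74:444/79 77:452/79 80:84/76 83:80/73 86:82/73 89:49/74 92:78/75 98:481/112 101:456/113 104:448/115 107:450/113 110:404/114 113:417/114 116:414/114 119:342/114 122:363/115 125:337/114 128:404/115 131:372/116 134:404/114 137:460/114 140:140/84 143:135/21 149:419/112 152:464/115 155:442/116 158:416/114 161:369/114 164:366/114 167:370/114 170:334/118 173:412/115 176:444/115 179:456/116 182:435/114 185:448/114 188:456/114
side jaw 0 
side mould 599 [0.1018 0.112  0.1561 0.1932 0.1968]
t 13.2 eef [ 0.5404 -0.2135  0.0852] F [-3.4 -0.6  3.7] r 0.1258 a 0.564 Frad 3.3 Ftan -1.1
toolx deg 35.7 u in tool [-0.995 -0.103] t in tool [-0.103  0.995] d [-0.1251 -0.013 ] tz [ 0.    0.61 -0.26]
```

send_rows:
  deltas: "-0.0015 0.0062 0 -2.9;-0.002 0.0125 0 -5.7;-0.002 0.0188 0 -8.6;-0.002 0.0188 0 -8.6"

```text
t: 13.65
eef_pos: [0.5512, -0.2296, 0.085]
tool_rot: [0.0, 0.926, 0.378, 0.001]
contact_force: [-0.1, 3.1, 3.6]
gripper_width: 0.241
grasp_force: 46.4
```

send_rows:
  deltas: "-0.0005 0.0031 0 -1.4;-0.001 0.0062 0 -2.9"

```text
t: 13.85
eef_pos: [0.5547, -0.234, 0.0849]
tool_rot: [-0.0, 0.916, 0.402, 0.001]
contact_force: [2.2, 5.3, 3.1]
gripper_width: 0.243
grasp_force: 46.3
```

```bash
python3 -c "
from jaw import *
from st import *
st();jaw()"
```

```text
t 14.0 eef [ 0.5549 -0.2342  0.0849] F [1.7 4.8 3.3] r 0.1260 a 0.765 Frad -4.5 Ftan -2.5
toolx deg 47.4 u in tool [-0.994 -0.105] t in tool [-0.105  0.994] d [-0.1253 -0.0132] tz [ 1.2  -0.54 -0.31]
top jaw 162 [0.071  0.0733 0.0837 0.0945 0.0969]
top mould 835 [0.1035 0.1108 0.1518 0.188  0.2001]
50:126/22 53:156/21 56:238/23 59:198/22 62:172/32 65:316/55 68:311/76 71:429/78 74:429/79 77:432/80 80:468/80 83:346/77 86:74/73 89:85/74 92:66/73 95:42/74 101:480/114 104:464/115 107:448/115 110:449/114 113:455/116 116:374/114 119:379/114 122:355/115 125:353/115 128:331/115 131:367/114 134:350/115 137:440/115 140:453/116 143:320/115 146:108/88 149:410/113 152:467/116 155:430/115 158:429/115 161:404/114 164:287/114 167:334/115 170:334/116 173:412/115 176:443/114 179:454/114 182:428/114 185:449/114 188:458/114
```

send_rows:
  deltas: "0.0005 0.0031 0 -1.4;0.001 0.0062 0 -2.9;0.001 0.0093 0 -4.3;0.001 0.0125 0 -5.7"

```text
t: 14.5
eef_pos: [0.5635, -0.2432, 0.0849]
tool_rot: [0.0, 0.895, 0.447, 0.0]
contact_force: [-1.1, 3.9, 6.0]
gripper_width: 0.245
grasp_force: 46.6
```

```bash
python3 -c "
from jaw import *
from st import *
o=bot.get_obs();print(o['contact_force'])
st();jaw()"
```

```text
[-1.11678088  3.85756932  5.98385266]
t 14.65 eef [ 0.5637 -0.2434  0.0849] F [-0.5  3.5  6.4] r 0.1261 a 0.866 Frad -2.2 Ftan -2.8
toolx deg 53.0 u in tool [-0.995 -0.103] t in tool [-0.103  0.995] d [-0.1254 -0.013 ] tz [ 0.97 -0.03 -0.24]
top jaw 160 [0.0733 0.0754 0.086  0.097  0.0994]
top mould 848 [0.1059 0.113  0.1514 0.1884 0.2018]
50:134/23 53:201/21 56:250/24 59:220/22 62:168/21 65:411/51 68:222/52 71:330/77 74:433/78 77:432/80 80:436/80 83:469/79 86:290/78 89:77/73 92:82/73 95:61/74 98:50/74 104:483/114 107:464/114 110:451/114 113:453/116 116:436/115 119:417/115 122:443/115 125:346/114 128:308/115 131:392/116 134:371/113 137:326/114 140:444/115 143:454/115 146:184/112 149:398/113 152:462/115 155:434/114 158:430/114 161:390/115 164:326/114 167:285/115 170:380/115 173:409/115 176:444/113 179:454/115 182:426/114 185:451/115 188:457/115
```

send_rows:
  deltas: "0.0003 0.0025 -0.0005 -1.1;0.0005 0.005 -0.001 -2.3;0.0005 0.005 -0.001 -2.3"

```text
t: 15.05
eef_pos: [0.5671, -0.2463, 0.0851]
tool_rot: [-0.0, 0.886, 0.464, -0.0]
contact_force: [-0.8, 2.9, 2.9]
gripper_width: 0.244
grasp_force: 46.3
```

```bash
python3 -c "
from jaw import *
from st import *
st();jaw()"
```

```text
t 15.2 eef [ 0.5671 -0.2462  0.0851] F [-0.5  1.9  2.4] r 0.1259 a 0.901 Frad -1.1 Ftan -1.7
toolx deg 55.2 u in tool [-0.994 -0.107] t in tool [-0.107  0.994] d [-0.1252 -0.0134] tz [ 0.64 -0.09 -0.32]
top jaw 166 [0.0743 0.0766 0.0876 0.0986 0.1006]
top mould 848 [0.1069 0.1143 0.1521 0.1893 0.2095]
50:136/21 53:176/22 56:248/24 59:238/23 62:208/20 65:149/22 68:299/53 74:404/79 77:436/81 80:432/79 83:456/79 86:388/80 89:79/73 92:79/73 95:70/73 98:46/73 104:484/114 107:470/116 110:452/114 113:453/114 116:460/114 119:414/115 122:358/115 125:369/114 128:393/116 131:369/115 134:348/114 137:285/115 140:379/115 143:451/115 146:386/113 149:304/112 152:456/115 155:439/114 158:429/115 161:307/115 164:393/116 167:378/115 170:333/116 173:411/115 176:447/115 179:456/115 182:422/115 185:450/115 188:457/114
```

send_rows:
  deltas: "0 0.002 0 -0.9;0 0.004 0 -1.8"

```text
t: 15.5
eef_pos: [0.57, -0.2485, 0.0852]
tool_rot: [-0.0, 0.878, 0.478, -0.001]
contact_force: [-1.9, 2.8, 1.6]
gripper_width: 0.244
grasp_force: 46.1
```

send_rows:
  deltas: "0 0.0015 0 -0.7;0 0.003 0 -1.4"

```text
t: 15.7
eef_pos: [0.5724, -0.2504, 0.0852]
tool_rot: [-0.0, 0.873, 0.488, -0.001]
contact_force: [-3.9, 1.0, 3.2]
gripper_width: 0.241
grasp_force: 46.2
```

```bash
python3 -c "
from jaw import *
from st import *
st();jaw()"
```

```text
t 15.85 eef [ 0.5725 -0.2505  0.0852] F [-3.8  0.8  3.2] r 0.1258 a 0.955 Frad 1.7 Ftan -3.6
toolx deg 58.4 u in tool [-0.994 -0.108] t in tool [-0.108  0.994] d [-0.1251 -0.0136] tz [ 0.28  0.59 -0.34]
top jaw 161 [0.0756 0.0779 0.0886 0.0993 0.1013]
top mould 840 [0.1078 0.1152 0.1521 0.1888 0.203 ]
50:130/22 53:195/22 56:244/23 59:238/19 62:208/22 65:173/21 68:419/51 74:378/78 77:443/79 80:433/79 83:441/80 86:470/79 89:114/78 92:77/74 95:80/72 98:47/72 101:112/75 104:344/113 107:482/115 110:454/113 113:450/114 116:446/116 119:436/115 122:413/115 125:370/114 128:392/115 131:367/114 134:282/116 137:324/115 140:404/115 143:416/114 146:430/114 149:295/114 152:446/114 155:444/115 158:429/114 161:401/113 164:371/115 167:338/115 170:336/114 173:390/115 176:442/116 179:432/116 182:424/116 185:450/113 188:455/113
```

send_rows:
  deltas: "-0.0004 0.0015 0 -0.7;-0.0006 0.003 0 -1.4"

```text
t: 16.15
eef_pos: [0.5745, -0.2519, 0.0852]
tool_rot: [-0.001, 0.867, 0.499, -0.001]
contact_force: [-6.0, 1.9, 4.0]
gripper_width: 0.24
grasp_force: 46.4
```

```bash
python3 -c "
from st import *
st()"
```

```text
t 16.3 eef [ 0.5745 -0.252   0.0852] F [-5.7  1.2  3.8] r 0.1258 a 0.976 Frad 2.4 Ftan -5.3
toolx deg 59.9 u in tool [-0.994 -0.112] t in tool [-0.112  0.994] d [-0.125  -0.0141] tz [ 0.4   1.03 -0.47]
```

send_rows:
  deltas: "-0.0004 0.0015 0 -0.7;-0.0006 0.003 0 -1.4"

```text
t: 16.55
eef_pos: [0.5764, -0.2534, 0.0852]
tool_rot: [-0.001, 0.86, 0.51, -0.001]
contact_force: [-7.9, 3.0, 4.5]
gripper_width: 0.241
grasp_force: 46.5
```

```bash
python3 -c "
from jaw import *
from st import *
st();jaw()"
```

```text
t 16.7 eef [ 0.5764 -0.2534  0.0851] F [-7.1  2.4  4.6] r 0.1258 a 0.995 Frad 2.2 Ftan -7.2
toolx deg 61.3 u in tool [-0.993 -0.118] t in tool [-0.118  0.993] d [-0.1249 -0.0148] tz [ 0.7   1.28 -0.56]
top jaw 157 [0.0764 0.0785 0.0888 0.0992 0.1012]
top mould 840 [0.1078 0.1153 0.152  0.1885 0.1961]
50:130/20 53:161/22 56:247/24 59:236/21 62:218/23 65:171/19 68:176/47 71:288/53 74:347/77 77:438/79 80:434/80 83:437/80 86:466/81 89:216/78 92:73/74 95:79/72 98:44/74 101:108/74 104:346/111 107:483/114 110:456/114 113:451/115 116:444/116 119:435/114 122:431/115 125:371/114 128:378/114 131:365/115 134:363/115 137:358/115 140:405/115 143:435/116 146:429/115 149:292/113 152:448/115 155:448/114 158:414/114 161:352/115 164:326/115 167:340/114 170:374/116 173:428/115 176:446/115 179:424/113 182:436/115 185:451/114 188:456/114
```

Ftan is 7.2 N and the wrist moment is 0.56 N·m, which together come to about 12 N at the grip. That is snug and under the 14 N limit. Both halves have stopped moving and the gap is closed. I'll ease the arm's preload without pulling back, then open.

send_rows:
  deltas: "-0.0005 -0.0008 0 0.6;-0.001 -0.0015 0 1.2;-0.001 -0.0015 0 1.2"

```text
t: 17.1
eef_pos: [0.5755, -0.2527, 0.0852]
tool_rot: [-0.001, 0.866, 0.501, -0.0]
contact_force: [-5.0, 3.7, 2.6]
gripper_width: 0.24
grasp_force: 46.2
```

```bash
python3 -c "
from st import *
st()"
```

```text
t 17.25 eef [ 0.5755 -0.2527  0.0852] F [-4.4  3.7  2.4] r 0.1258 a 0.985 Frad -0.4 Ftan -5.7
toolx deg 60.1 u in tool [-0.994 -0.108] t in tool [-0.108  0.994] d [-0.1251 -0.0135] tz [ 0.86  0.81 -0.34]
```

send_rows:
  deltas: "0 -0.0008 0 0.4;0 -0.0015 0 0.8;0 -0.0015 0 0.8"

```text
t: 17.6
eef_pos: [0.5747, -0.2521, 0.0852]
tool_rot: [-0.0, 0.869, 0.495, 0.0]
contact_force: [-2.6, 4.4, 0.1]
gripper_width: 0.242
grasp_force: 46.0
```

```bash
python3 -c "
from st import *
st()
from jaw import *
jaw()"
```

```text
t 17.75 eef [ 0.5747 -0.2522  0.0852] F [-2.   4.9  0.4] r 0.1258 a 0.978 Frad -2.8 Ftan -4.5
toolx deg 59.3 u in tool [-0.995 -0.101] t in tool [-0.101  0.995] d [-0.1252 -0.0127] tz [ 1.15  0.39 -0.17]
top jaw 160 [0.0765 0.0787 0.0889 0.0995 0.1014]
top mould 836 [0.1078 0.115  0.1522 0.1882 0.1954]
50:135/21 53:196/21 56:244/21 59:236/21 62:221/22 65:176/23 68:175/46 74:331/78 77:437/79 80:434/80 83:436/79 86:464/79 89:208/77 92:74/74 95:78/72 98:46/74 101:114/77 104:346/113 107:480/115 110:455/115 113:450/113 116:445/114 119:427/116 122:430/116 125:373/113 128:388/115 131:368/116 134:365/115 137:324/115 140:405/115 143:416/114 146:438/116 149:298/113 152:446/114 155:449/114 158:419/114 161:352/115 164:392/116 167:339/115 170:334/114 173:412/115 176:443/115 179:427/114 182:434/113 185:448/114 188:455/115
```

send_rows:
  deltas: "0.0005 -0.0012 0 0.3;0.001 -0.0025 0 0.5;0.001 -0.0025 0 0.5"

```text
t: 18.15
eef_pos: [0.5734, -0.2511, 0.0854]
tool_rot: [0.0, 0.871, 0.491, 0.001]
contact_force: [1.4, 3.2, -3.1]
gripper_width: 0.243
grasp_force: 45.7
```

send_rows:
  deltas: "0 0 0 0;0 0 0 0;0 0 0 0;0 0 0 0;0 0 0 0"
  claw: 1

```text
t: 18.65
eef_pos: [0.5729, -0.2516, 0.0855]
tool_rot: [0.0, 0.871, 0.49, 0.0]
contact_force: [0.5, 0.7, -0.4]
gripper_width: 1.001
grasp_force: 0.0
```

send_rows:
  deltas: "0 0 0 0;0 0 0 0;0 0 0 0"

```text
t: 18.95
eef_pos: [0.5728, -0.2512, 0.0854]
tool_rot: [0.0, 0.871, 0.491, 0.0]
contact_force: [-0.6, 0.1, 0.2]
gripper_width: 1.0
grasp_force: 0.0
```

send_rows:
  deltas: "0 0 -0.02 0;0 0 -0.05 0;0 0 -0.09 0;0 0 -0.13 0;0 0 -0.15 0"

```text
t: 19.45
eef_pos: [0.5744, -0.2516, 0.2396]
tool_rot: [0.002, 0.871, 0.491, 0.002]
contact_force: [1.0, -0.4, -0.2]
gripper_width: 1.002
grasp_force: 0.0
```

```bash
python3 -c "
from jaw import *
jaw()
from geo import *
geo()
p=look('top',['lever_grip','mould_near','mould_far','pad_face','jar_low','jar_tall','cup'])
save(p,'t6.png',(200,110,420,260),3.6)
p=look('side',['lever_grip','mould_near','mould_far','pad_face'])
o=bot.get_obs();print(o['eef_pos'],o['contact_force'],o['t'])
"
```

```text
top jaw 162 [0.0755 0.0781 0.0887 0.0993 0.1013]
top mould 828 [0.1079 0.1151 0.1522 0.1883 0.1968]
50:133/21 53:159/22 56:248/22 59:238/24 62:212/22 65:160/23 68:394/50 74:323/77 77:439/80 80:430/80 83:437/80 86:464/81 89:126/77 92:77/74 95:80/74 98:49/73 101:108/74 104:336/113 107:484/116 110:454/115 113:449/115 116:442/116 119:433/114 122:442/116 125:369/116 128:328/115 131:369/116 134:328/114 137:400/115 140:361/114 143:410/113 146:440/116 149:293/112 152:444/114 155:446/115 158:413/116 161:352/115 164:391/114 167:341/116 170:333/115 173:413/113 176:442/114 179:426/116 182:435/114 185:449/114 188:454/114
top bed ((0.6449831128120422, -0.03327038884162903), (0.1902794986963272, 0.35634490847587585), 12.73093318939209) 1365
mould tops ((0.6086629033088684, 0.006912447512149811), (0.10676147788763046, 0.11445753276348114), 12.52158260345459) 994 0.11393386611379708
grip 56 [ 0.56126693 -0.25607979  0.12283083] [ 0.58287276 -0.23538234  0.15530419] [ 0.57012008 -0.24432618  0.14804264]
hous 872 [ 0.65045212 -0.15066148  0.08665754] [ 0.69996914 -0.10146486  0.11119257]
side bed ((0.5
[... 470 characters left out ...]
 [ 0.5734 -0.2417  0.1334] 0.69
top mould_near [ 0.6476 -0.1375  0.022 ] 0.73
top mould_near [ 0.6219 -0.0272  0.0173] 0.67
top mould_near [ 8.120e-01 -1.355e-01 -5.000e-04] 0.55
top mould_far [0.612  0.0206 0.0169] 0.98
top pad_face [ 0.624  -0.0458  0.0506] 0.38
top jar_low [ 0.5785 -0.3816  0.0006] 0.58
top jar_tall [0.7346 0.0459 0.0033] 0.6
top cup [0.5605 0.1411 0.0008] 0.83
side lever_grip [ 0.5749 -0.2476  0.1285] 0.78
side mould_near [ 8.125e-01 -1.319e-01  4.000e-04] 0.92
side mould_near [ 0.6194 -0.0262  0.0185] 0.85
side mould_far [0.6142 0.0171 0.0196] 0.98
side pad_face [0.4801 0.4292 0.0027] 0.26
[ 0.57280474 -0.25123618  0.23528914] [ 0.44432072 -0.56573616 -0.13736667] 20.25
```

View pics/t6.png

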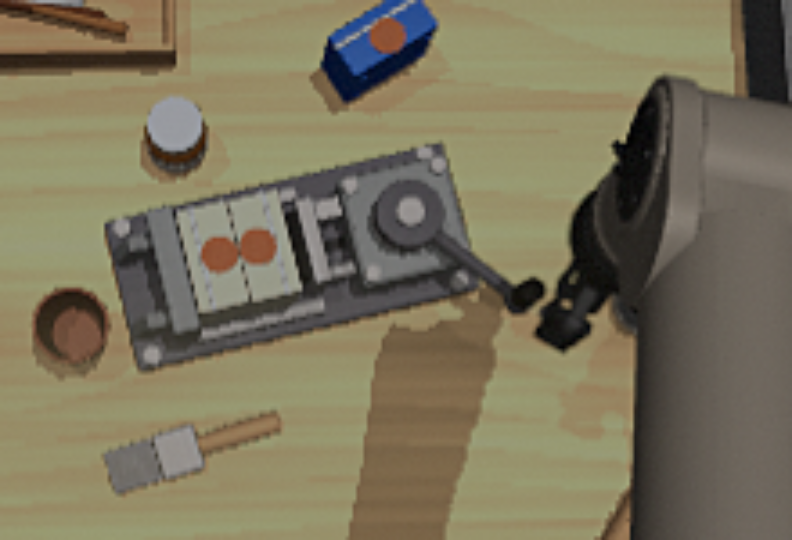

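The halves are closed: the gap at (230,250) in the crop is only a joint line. But the grip centre looks about 4 mm behind where I let go, so the clamping may have eased off. I'll regrasp and check it by force.

send_rows:
  deltas: "0.005 -0.0045 0 0;0.005 -0.0045 0.04 0;0.005 -0.0045 0.085 0;0.005 -0.0045 0.125 0;0.005 -0.0045 0.125 0"

```text
t: 20.75
eef_pos: [0.5672, -0.2428, 0.105]
tool_rot: [-0.004, 0.871, 0.491, -0.003]
contact_force: [-0.7, 0.4, 0.6]
gripper_width: 1.001
grasp_force: 0.0
```

send_rows:
  deltas: "0 0 0.012 0;0 0 0.025 0;0 0 0.025 0"

```text
t: 21.05
eef_pos: [0.5715, -0.2446, 0.0851]
tool_rot: [-0.0, 0.871, 0.491, -0.0]
contact_force: [0.5, -0.3, -0.2]
gripper_width: 1.001
grasp_force: 0.0
```

send_rows:
  deltas: "0 0 0 0;0 0 0 0;0 0 0 0;0 0 0 0;0 0 0 0"
  claw: 0
  force: 40

```text
t: 21.55
eef_pos: [0.5722, -0.245, 0.0861]
tool_rot: [0.001, 0.871, 0.49, 0.0]
contact_force: [0.2, -0.2, 1.5]
gripper_width: 0.245
grasp_force: 39.0
```

```bash
python3 -c "
from st import *
st()
from jaw import *
jaw()"
```

```text
t 21.7 eef [ 0.5722 -0.245   0.0861] F [ 0.9 -0.7  2.8] r 0.1217 a 0.926 Frad -0.0 Ftan 1.1
toolx deg 58.7 u in tool [-0.99  -0.142] t in tool [-0.142  0.99 ] d [-0.1205 -0.0173] tz [-0.14 -0.09  0.03]
top jaw 162 [0.0758 0.0779 0.0884 0.0993 0.1013]
top mould 838 [0.1076 0.1151 0.1522 0.1886 0.1987]
50:120/24 53:161/24 56:249/23 59:240/20 62:204/20 65:175/22 68:443/52 74:377/78 77:437/79 80:432/79 83:441/79 86:466/79 89:103/76 92:76/74 95:74/75 98:46/72 101:105/76 104:340/113 107:483/114 110:455/114 113:449/115 116:447/116 119:420/115 122:418/114 125:443/115 128:371/115 131:370/115 134:369/114 137:374/115 140:351/115 143:436/115 146:441/114 149:298/112 152:446/114 155:448/116 158:322/114 161:412/114 164:369/115 167:340/115 170:335/114 173:425/116 176:443/113 179:428/115 182:437/115 185:448/113 188:456/114
```

```bash
cat >> st.py <<'E'
def ef(piv=(.6495,-.151)):
  O=[]
  for i in range(3): O.append(bot.get_obs()); bot.read_camera('side')
  m=lambda k:np.mean([o[k] for o in O],0)
  e,f,tq=m('eef_pos'),m('contact_force'),m('torque');d=e[:2]-piv;r=np.hypot(*d)
  F=-(d[0]*f[1]-d[1]*f[0]+tq[2])/.12
  print('t %.2f a %.4f arc mm %.2f r %.4f Feff %.1f tz %.2f fz %.1f Frad %.1f'%(O[-1]['t'],(a:=np.arctan2(d[1],d[0])%(2*np.pi)-np.radians(177.5)),a*120,r,F,tq[2],f[2],f[:2]@d/r))
E
python3 -c "
from st import *
ef()"
```

```text
t 21.90 a 0.9258 arc mm 111.10 r 0.1218 Feff -1.1 tz 0.02 fz 4.7 Frad -0.0
```

send_rows:
  deltas: "-0.0001 0.001 0 -0.5;-0.0003 0.002 0 -1"

```text
t: 22.15
eef_pos: [0.5732, -0.246, 0.0859]
tool_rot: [0.0, 0.867, 0.498, 0.0]
contact_force: [-2.3, 0.0, 6.7]
gripper_width: 0.242
grasp_force: 39.5
```

```bash
python3 -c "
from st import *
ef()"
```

```text
t 22.25 a 0.9377 arc mm 112.52 r 0.1218 Feff 1.9 tz -0.11 fz 6.4 Frad 1.4
```

send_rows:
  deltas: "-0.0001 0.001 0 -0.5;-0.0003 0.002 0 -1"

```text
t: 22.5
eef_pos: [0.5742, -0.2468, 0.0858]
tool_rot: [-0.0, 0.863, 0.505, -0.0]
contact_force: [-3.7, 2.0, 9.1]
gripper_width: 0.243
grasp_force: 39.6
```

```bash
python3 -c "
from st import *
ef()"
```

```text
t 22.60 a 0.9489 arc mm 113.86 r 0.1219 Feff 5.3 tz -0.28 fz 8.5 Frad 0.9
```

send_rows:
  deltas: "-0.0001 0.001 -0.0007 -0.5;-0.0003 0.002 -0.0015 -1"

```text
t: 22.85
eef_pos: [0.5751, -0.2473, 0.0862]
tool_rot: [-0.001, 0.858, 0.513, -0.001]
contact_force: [-2.8, 2.0, -1.3]
gripper_width: 0.246
grasp_force: 39.1
```

```bash
python3 -c "
from st import *
ef()
from jaw import *
jaw()"
```

```text
t 22.95 a 0.9576 arc mm 114.92 r 0.1217 Feff 7.7 tz -0.48 fz 0.5 Frad -0.5
top jaw 160 [0.0757 0.0779 0.0884 0.0993 0.1015]
top mould 827 [0.1079 0.1152 0.1517 0.1879 0.1953]
50:132/22 53:178/22 56:246/23 59:236/22 62:213/20 65:148/21 68:345/51 74:337/79 77:439/80 80:431/79 83:440/80 86:471/79 89:116/77 92:76/74 95:82/74 98:48/74 101:111/75 104:346/114 107:482/115 110:455/115 113:451/115 116:448/114 119:428/116 122:444/115 125:371/114 128:328/115 131:366/116 134:326/114 137:370/116 140:365/115 143:438/115 146:440/115 149:295/114 152:452/114 155:448/116 158:417/115 161:412/115 164:325/114 167:376/114 170:335/115 173:413/114 176:445/114 179:427/115 182:426/114 185:450/115 188:455/113
```

send_rows:
  deltas: "-0.0001 0.0008 0 -0.2;-0.0002 0.0016 0 -0.4"

```text
t: 23.25
eef_pos: [0.5763, -0.2483, 0.0861]
tool_rot: [-0.001, 0.856, 0.516, -0.001]
contact_force: [-5.8, 5.2, -0.2]
gripper_width: 0.244
grasp_force: 39.3
```

```bash
python3 -c "
from st import *
ef()"
```

```text
t 23.35 a 0.9701 arc mm 116.42 r 0.1217 Feff 9.9 tz -0.37 fz 0.6 Frad -0.8
```

send_rows:
  deltas: "0 -0.001 0 0.3;0 -0.002 0 0.6"

```text
t: 23.6
eef_pos: [0.5756, -0.2476, 0.0863]
tool_rot: [-0.001, 0.859, 0.512, -0.0]
contact_force: [0.3, 3.1, -3.5]
gripper_width: 0.246
grasp_force: 39.2
```

send_rows:
  deltas: "0 0 0 0;0 0 0 0;0 0 0 0;0 0 0 0;0 0 0 0"
  claw: 1

```text
t: 24.1
eef_pos: [0.5761, -0.2488, 0.0871]
tool_rot: [0.0, 0.859, 0.512, 0.0]
contact_force: [0.1, -0.2, 0.4]
gripper_width: 1.002
grasp_force: 0.0
```

send_rows:
  deltas: "0 0 -0.01 0;0 0 -0.03 0;0 0 -0.07 0;0 0 -0.11 0;0 0 -0.15 0"

```text
t: 24.6
eef_pos: [0.5758, -0.2483, 0.2393]
tool_rot: [0.0, 0.859, 0.512, 0.0]
contact_force: [0.8, 0.8, -0.0]
gripper_width: 0.999
grasp_force: 0.0
```

```bash
python3 -c "
from jaw import *
jaw()
from geo import *
geo()
o=bot.get_obs();print(o['eef_pos'],o['contact_force'],o['t'])
p=bot.read_camera('side');save(p,'s7.png',(180,110,340,240),4)
"
```

```text
top jaw 160 [0.0755 0.0777 0.0885 0.0993 0.1014]
top mould 842 [0.1079 0.1154 0.1524 0.1891 0.204 ]
50:130/21 53:159/22 56:243/22 59:240/20 62:214/22 65:157/21 68:344/49 74:318/78 77:438/79 80:429/79 83:438/79 86:466/80 89:130/76 92:75/75 95:74/74 98:42/73 101:107/76 104:339/110 107:481/114 110:454/114 113:449/115 116:448/114 119:413/115 122:441/114 125:370/116 128:384/114 131:326/116 134:324/115 137:371/114 140:401/114 143:434/113 146:430/114 149:296/113 152:444/115 155:448/116 158:385/115 161:356/115 164:389/117 167:374/115 170:324/115 173:427/115 176:442/114 179:429/115 182:435/115 185:450/116 188:454/114
top bed ((0.6454765796661377, -0.032913073897361755), (0.19116836786270142, 0.35633084177970886), 12.902956008911133) 1367
mould tops ((0.6099311709403992, 0.007343672215938568), (0.10812947899103165, 0.11465801298618317), 13.249872207641602) 1005 0.11381229171622458
grip 59 [ 0.56120533 -0.25526691  0.12014151] [ 0.58291084 -0.23612241  0.15521949] [ 0.5701543  -0.24355546  0.1482869 ]
hous 870 [ 0.65020892 -0.15057452  0.08844628] [ 0.69969911 -0.10154738  0.1147143 ]
side bed ((0.5827479362487793, -0.03297893702983856), (0.3350510895252228, 0.20777195692062378), 64.85729217529297) 809
mould tops ((0.612014651298523, 0.007646523416042328), (0.1071186512708664, 0.11608590930700302), 14.447977066040039) 759 0.11361273130740783
grip 61 [ 0.56081582 -0.25131498  0.12077062] [ 0.58220256 -0.23125117  0.15053093] [ 0.56973323 -0.23723586  0.13965518]
hous 552 [ 0.64953239 -0.15003095  0.08637641] [ 0.69893876 -0.10007338  0.11054348]
[ 0.5779525  -0.24892665  0.24118406] [-0.66154637  0.48585336 -1.03407991] 24.75
```

View pics/s7.png

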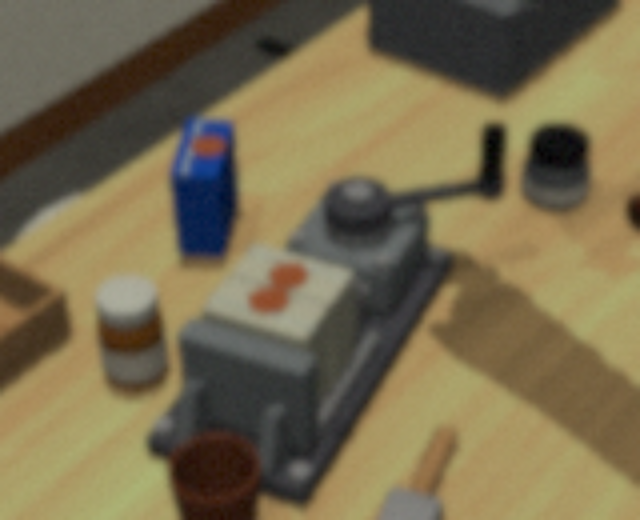

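The lever came back to exactly the same place, which fits the 24 N at which the rack's friction holds the clamp. It is down at its starting height, the halves are closed, and nothing else has moved.

```bash
python3 -c "
from station import bot
print(bot.hand_in())"
```

```text
the job is handed in; nothing more can be done
None
```

I lifted the lever, swung it back, let it drop in again and turned it on until the mould closed and held snug. By my force estimate the grip peaked at about 12 N, under the 14 N limit; the lever is down in its serrations, and the job is handed in with no verdict returned.

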